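Index the swivel vise to the red pin

TASK

The small swivel vise in the middle of the bench, with a strip of brass clamped in it, clicks into a stop every 24 degrees. Count the two or three clicks from its white pointer to the red pin, turn the vise head that many stops so that the pointer rests at the red pin (not the yellow, blue or green one), and let go.

Things in the scene. Friction and masses are not known exactly. Their poses are not given: they have to be found in the camera images.
- swivel_head (a joint): Angle (rad) of the vise head on its fixed round grey base (160 mm across, 12 mm thick, a white tick at each stop); 0 at the start, positive anticlockwise from above, travel -1.75 to 1.75. It has a sprung stop at every multiple of 0.419 rad (24 degrees); passing the crest between stops takes about 0.13 N m; let go, it snaps into the nearest stop.
- jaw_grip (a point): Point on the vertical swivel axis 68 mm above the bench. Axes turn with the head: -x to the pointer, y across the jaws. The two steel jaws form a block 58 mm long (x), 44 mm wide over flat outer sides (y), free from 45 to 88 mm above the bench, over a blue body 66 x 40 mm; the brass strip stands up to 96 mm. Pinch the 44 mm width from above here and turn; the fingertips clear the pins.
- pointer_aim (a point): The point the white pointer aims at: 66 mm from the swivel axis in the pointer's direction, 12 mm above the bench; it turns with the head. The pointer, a 10 mm wide white bar on the dark turntable, ends 62 mm from the axis.
- red_pin: Round red index pin, 14 mm across, 20 mm tall, fixed in the base 66 mm from the swivel axis; origin at the centre of its underside, 12 mm above the bench. It marks the stop to set, two or three clicks left or right of the pointer's start. Yellow, blue and green pins of the same shape mark the other stops two and three clicks to either side.
There are look-alikes about, which are no part of the job. There is more than one size of the part that bears swivel_head; the job needs the middle-sized.

How it is judged:
By the outcome, as a careful person would: the job done as asked, in the order asked, and still so for the second after the job is handed in, with the robot touching nothing.
It also fails if it takes over 32 s, if anything falls off the work surface, if the arm or the gripper's body presses on something with over 40 N, if the wrist force passes 120 N, or if a joint passes its speed limit or range.

ROBOT

A 6-joint arm with a two-finger parallel gripper is mounted at the origin on a cart in front of the work surface, level with it; the furniture and walls round the work are solid. World frame = base frame: x ahead of the robot, y to its left, z up, the work surface at z = 0. Lengths are in m, angles in rad, forces in N, time in s.
With the tool pointing down it reaches from about 0.35 to 0.775 m from the base axis. Payload 5.5 kg.
Tool frame: the origin (TCP) lies on the centre line of the jaws, within the pads' length; the fingertips stand 11 mm ahead of it and the grasp point (between the pads) lies 8 mm behind it (env.tip_extent is the distance from the TCP to the fingertips, in m); z points along the fingers, y is the line along which they close (so a half turn about z gives the same grasp; the last joint's range is limited). The gripper opens to 85 mm and grips with 20 to 120 N. Pads are 22 mm wide; open, the fingers measure 114 mm over their backs; the gripper's body (76 mm by 85 mm) begins 54 mm behind the grasp point. The pads swing forward as they close: fully open they stand 13 mm farther back than shut.
Start: joints at [-1.292, 0.313, 0.046, 1.304, 0, 1.431], TCP at [0.234, -0.525, 0.242] pointing down, gripper open.
Joint ranges: [-2.76, 2.76], [-0.86, 1.69], [-1.03, 1.26], [-2.2, 2.34], [-1.47, 1.5], [-3.14, 3.14]. Speed limits (rad/s): [2.57, 2.57, 3.14, 3.14, 3.14, 3.14].

INTERFACE

Orientations are given as a unit quaternion [w, x, y, z].
In Python, from workcell import env gives the robot as it stands.
- The arm moves only by the shell command python3 -m jog 'ROWS' [FORCE]. ROWS is JSON, a list of rows, each a list of 5 numbers: the gripper's target within -1 to 1 (shut at 1, half-way at 0, fully open at -1), then the shift along the tool's x, y, z in m, then the turn about the tool's z in degrees. In form: [[fingers, tx, ty, tz, turn], ...]. A call has 1 to 5 rows; each row shifts and turns the commanded pose from where the row before left it, along the tool's axes as they then stand; what a row does not reach is not made up. A row lasts 1/12 s, in which the tool goes at most 41.7 mm and 7.16 degrees, less where a joint would pass 70% of its speed; a pose out of reach is approached as far as the arm can. A call is refused whole if a number of a shift passes 0.0417 or a number of a turn 7.16, either way. A call with a gripper value outside its range is refused whole. The fingers move at their own pace and stop on an object; FORCE is the grip in N (left out, the last holds). Time passes only in rows, so rows that do not move let the fingers close. It gives the time, the measured TCP pose, the force, the opening and the grip force at its end, in the units of the state.
- env.get_state(): the state, without advancing time (a new reading comes with each control period).
- env.read_camera(name): name is "scene" or "top" or "wrist"; returns a dict with "img" (420x560x3 uint8, red, green, blue), "fov_y" (degrees; the focal length in pixels is half the picture's height over the tangent of half this angle, whatever the lens; pixels are square), "cx", "cy" (the principal point, pixels), "D" ([k1, k2, p1, p2, k3] as OpenCV has them; the pictures are not rectified), "T" (4x4, takes a point from camera to world coordinates). Camera axes: x right, y up, looking along -z (the intrinsics and any distortion apply to the point x, -y, -z); pixel columns grow to the right and rows downward; lengths in m; the calibration is good to about 2 mm. A picture is of the moment at which its call begins. There is no depth.
- env.hand_in(): hands the job in; it is judged then, once.
The state is a dict: "clock": time; "joint_pos": joint angles; "qvel": joint speeds; "tau": joint torques, N m; "tcp_pos": TCP position; "orientation": TCP orientation; "wrist_force": force on the tool from outside, world axes, zero at the start; "ft_torque": the same for the moment, N m; "finger_gap": finger opening in m; "grip_force": force on a finger pad.
Only numpy, scipy, OpenCV 4.12 (cv2) and the standard library are available. Lean on these libraries where they do the work, as an engineer would, in place of code of your own. Each camera call takes 0.05 s, during which the arm holds its last target. There are 200 camera calls.

## Working session

There is one attempt and no reset: what is moved stays moved. The work goes in short steps, Python scripts to look and compute and a shell command to move; the robot and the scene stay as the last step left them, time stands still between calls to the robot, and variables do not carry over. Pictures are saved under pics/ and viewed, at most 10 in all, crops included, and the job is handed in when it is done.

```bash
mkdir -p pics; cat > h.py <<'E'
import numpy as np,cv2
from workcell import env
def cam(n,save=None):
    c=env.read_camera(n)
    if save: cv2.imwrite('pics/'+save,cv2.cvtColor(c['img'],cv2.COLOR_RGB2BGR))
    return c
def ray(c,uv,z):
    h=c['img'].shape[0]; f=h/2/np.tan(np.radians(c['fov_y'])/2)
    K=np.array([[f,0,c['cx']],[0,f,c['cy']],[0,0,1]])
    p=cv2.undistortPoints(np.array(uv,float).reshape(-1,1,2),K,np.array(c['D'],float))[:,0]
    T=np.array(c['T']); d=np.c_[p[:,0],-p[:,1],-np.ones(len(p))]@T[:3,:3].T; o=T[:3,3]
    return o+d*((z-o[2])/d[:,2])[:,None]
E
python3 - <<'E'
from h import *
a=cam('top','top1.png');b=cam('scene','scene1.png')
print(a['T'],env.get_state())
E
```

```text
[[ 0.02195265  0.99903995 -0.0379113   0.61885159]
 [-0.9995146   0.02276995  0.02126269  0.01088835]
 [ 0.02210552  0.03742613  0.99905487  0.92551863]
 [ 0.          0.          0.          1.        ]] {'clock': 0.1, 'joint_pos': array([-1.29158554e+00,  3.13954008e-01,  4.51159556e-02,  1.30359445e+00,
       -1.92178814e-05,  1.43119746e+00]), 'qvel': array([ 7.85309627e-04, -2.96816630e-03,  8.17295394e-04, -8.77235369e-04,
       -5.36648072e-05,  2.59562145e-03]), 'tau': array([ 2.29976635e-03, -4.81724381e+01,  2.99245065e+01,  1.27401479e-02,
       -1.54437439e-04, -2.22276401e-05]), 'tcp_pos': array([ 0.23370575, -0.52489903,  0.24149124]), 'orientation': array([-8.15427100e-04,  9.78154483e-01,  2.07877700e-01, -6.66467056e-05]), 'wrist_force': array([ 0.81395643,  0.70544741, -0.01379643]), 'ft_torque': array([0.00022237, 0.02320054, 0.00620107]), 'grip_force': 0.0, 'finger_gap': 0.08526120596212641}
```

View pics/top1.png

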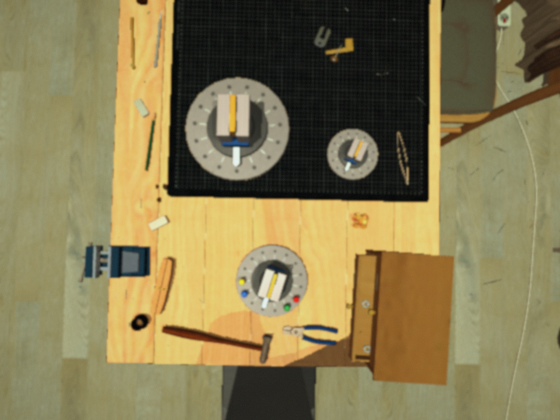

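View pics/scene1.png

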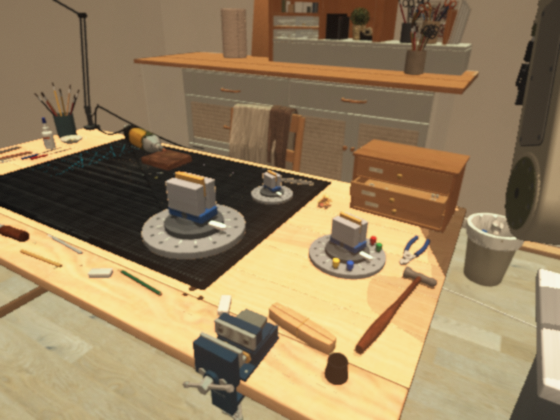

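The top view shows the middle-sized vise at about (272,280). Its white pointer is near (265,303), with red at (296,299), green (287,308), blue (245,294) and yellow (241,283). The scene view agrees, and the drawer cabinet stands to the robot's right of the vise.

```bash
python3 - <<'E'
from h import *
c=cam('top');im=c['img'];hsv=cv2.cvtColor(im,cv2.COLOR_RGB2HSV)
roi=np.zeros(im.shape[:2],np.uint8);cv2.circle(roi,(272,280),40,255,-1)
def blobs(lo,hi,mn=6):
    m=cv2.inRange(hsv,lo,hi)&roi;n,l,s,ce=cv2.connectedComponentsWithStats(m)
    return [(int(s[i,4]),ce[i]) for i in range(1,n) if s[i,4]>=mn]
# base: low saturation disc
m=cv2.inRange(hsv,(0,0,0),(180,70,255))&roi
m=cv2.morphologyEx(m,cv2.MORPH_CLOSE,np.ones((5,5)))
cn=max(cv2.findContours(m,0,1)[0],key=cv2.contourArea);e=cv2.fitEllipse(cv2.convexHull(cn));print('base',e)
P={}
for n,lo,hi in [('red',(0,150,90),(8,255,255)),('red2',(172,150,90),(180,255,255)),('green',(40,100,40),(85,255,255)),('blue',(100,130,60),(130,255,255)),('yellow',(22,150,120),(35,255,255)),('white',(0,0,215),(180,40,255))]:
    for a,ce in blobs(lo,hi):
        print(n,a,ce.round(1),ray(c,ce,0.03 if n!='white' else .014)[0].round(4))
print('centre',ray(c,e[0],0.012).round(4))
cv2.imwrite('pics/crop.png',cv2.resize(cv2.cvtColor(im[235:325,225:345],cv2.COLOR_RGB2BGR),None,fx=6,fy=6,interpolation=2))
E
```

```text
base ((271.3838806152344, 280.2557067871094), (69.71990203857422, 70.5860824584961), 26.584243774414062)
red 28 [295.8 298.6] [ 0.4663 -0.0515  0.03  ]
green 28 [286.6 307.4] [ 0.4469 -0.0318  0.03  ]
blue 22 [244.  293.5] [0.4753 0.0618 0.03  ]
yellow 58 [271.9 284.6] [0.4956 0.0014 0.03  ]
yellow 27 [241.5 281.1] [0.502 0.068 0.03 ]
white 177 [265.6 283.1] [0.4965 0.0155 0.014 ]
white 166 [277.7 287.3] [ 0.4878 -0.0118  0.014 ]
white 39 [264.5 302.5] [0.4536 0.0168 0.014 ]
centre [[0.5029 0.0026 0.012 ]]
```

View pics/crop.png

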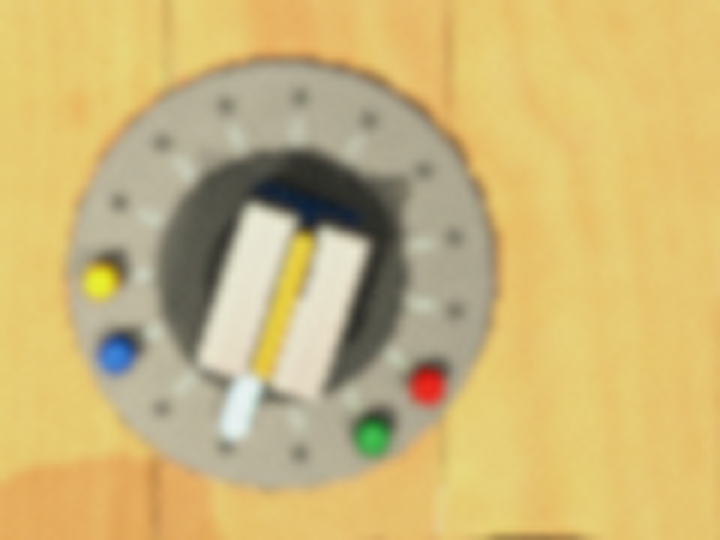

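Measured from the pointer at about 163.5°, red is +72.5° (3 clicks anticlockwise) and green is +48° (2 clicks). So I turn the head +72°. The vise axis is near (0.502, 0.0025). I'll raise the arm, cross over, and then turn the tool.

```bash
python3 -m jog '[[-1,0,0,-0.035,0],[-1,0,0,-0.035,0],[-1,0.0306,-0.0249,0,0],[-1,0.0306,-0.0249,0,0],[-1,0.0306,-0.0249,0,0]]'
python3 -m jog '[[-1,0.0306,-0.0249,0,0],[-1,0.0306,-0.0249,0,0],[-1,0.0306,-0.0249,0,0],[-1,0.0306,-0.0249,0,0],[-1,0.0306,-0.0249,0,0]]'
python3 -m jog '[[-1,0.0306,-0.0249,0,0],[-1,0.0306,-0.0249,0,0],[-1,0.0306,-0.0249,0,0],[-1,0.0306,-0.0249,0,0],[-1,0.0306,-0.0249,0,0]]'
```

```text
clock: 0.57
tcp_pos: [0.2876, -0.4194, 0.3126]
orientation: [0.001, 0.978, 0.207, 0.0]
wrist_force: [1.4, 0.0, -0.0]
finger_gap: 0.0856
grip_force: 0.0
clock: 0.98
tcp_pos: [0.3767, -0.2419, 0.3122]
orientation: [-0.0, 0.978, 0.208, 0.0]
wrist_force: [0.5, 0.1, -0.5]
finger_gap: 0.0854
grip_force: 0.0
clock: 1.4
tcp_pos: [0.4659, -0.0659, 0.3123]
orientation: [0.0, 0.978, 0.208, 0.0]
wrist_force: [0.5, -1.2, -0.2]
finger_gap: 0.0853
grip_force: 0.0
```

```bash
python3 -m jog '[[-1,0.0306,-0.0249,0,0],[-1,0.0306,-0.0249,0,0],[-1,0,0,0,-7],[-1,0,0,0,-7],[-1,0,0,0,-7]]' >/dev/null
python3 -m jog '[[-1,0,0,0,-7],[-1,0,0,0,-7],[-1,0,0,0,-7],[-1,0,0,0,-7],[-1,0,0,0,-7]]' >/dev/null
python3 -m jog '[[-1,0,0,0,-7],[-1,0,0,0,-7],[-1,0,0,0,-7],[-1,0,0,0,-7],[-1,0,0,0,-7]]' >/dev/null
python3 -m jog '[[-1,0,0,0,-7],[-1,0,0,0,-7],[-1,0,0,0,-7],[-1,0,0,0,-7],[-1,0,0,0,-7]]' >/dev/null
python3 -m jog '[[-1,0,0,0,-7],[-1,0,0,0,-6.5],[-1,0,0,0.04,0],[-1,0,0,0.04,0],[-1,0,0,0,0]]'
python3 - <<'E'
from h import *
c=cam('wrist','w1.png');s=env.get_state();print(s['joint_pos'],c['T'].round(3))
E
```

```text
clock: 3.48
tcp_pos: [0.4945, 0.0036, 0.2235]
orientation: [-0.008, 0.144, 0.99, 0.0]
wrist_force: [-2.2, -0.0, -2.0]
finger_gap: 0.0855
grip_force: 0.0
[-1.55204803e-01  1.76719632e-01 -1.68204483e-01  1.23726461e+00
 -7.44758858e-05  1.32894526e-01] [[ 0.285 -0.926 -0.248  0.43 ]
 [ 0.959  0.274  0.077  0.023]
 [-0.003 -0.26   0.966  0.356]
 [ 0.     0.     0.     1.   ]]
```

View pics/w1.png

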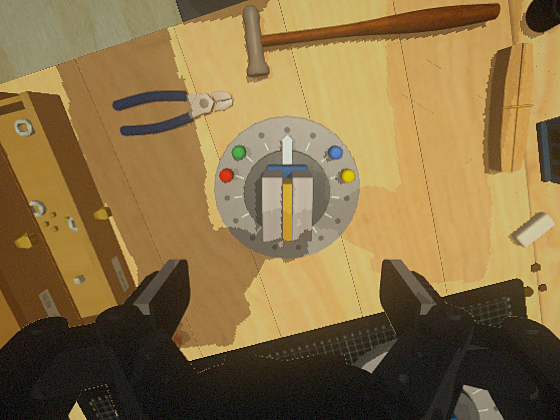

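The wrist view shows the vise head with its jaws spanning columns 262–313 and rows 177–240. The pointer tip is at (288,137), with red at (226,176) and green at (239,153). Next I refine the axis position and angle.

```bash
python3 - <<'E'
from h import *
c=cam('wrist');hsv=cv2.cvtColor(c['img'],cv2.COLOR_RGB2HSV);roi=np.zeros(hsv.shape[:2],np.uint8);cv2.circle(roi,(288,187),72,255,-1)
P=[];
for n,lo,hi in [('red',(0,150,90),(8,255,255)),('green',(40,100,40),(85,255,255)),('blue',(100,130,100),(130,255,255)),('yellow',(24,150,90),(35,255,255))]:
    m=cv2.inRange(hsv,lo,hi)&roi;k,l,s,ce=cv2.connectedComponentsWithStats(m)
    r=[ce[i] for i in range(1,k) if 40<s[i,4]<400 and abs(ce[i][0]-288)>35]; print(n,[x.round(1) for x in r])
    if r: P.append(ray(c,r[0],.026)[0,:2])
P=np.array(P);from scipy.optimize import least_squares
f=least_squares(lambda q:np.hypot(*(P-q).T)-.066,[.5,.0]);ce=f.x;print('axis',ce,f.fun,'pins',np.degrees(np.arctan2(*(P-ce).T[::-1]))%360)
w=ray(c,[[288,137]],.016)[0,:2]-ce;print('pointer',np.degrees(np.arctan2(w[1],w[0]))%360)
b=ray(c,[[287.5,184],[287.5,240]],.096)[:,:2];d=b[0]-b[1];print('strip',b,np.degrees(np.arctan2(d[1],d[0]))%360)
e=ray(c,[[262,210],[313,210]],.088)[:,:2];print('jaw mid',e.mean(0),np.linalg.norm(e[0]-e[1]))
s=env.get_state();print(s['tcp_pos'],s['orientation']);from scipy.spatial.transform import Rotation as R
q=s['orientation'];M=R.from_quat(np.r_[q[1:],q[0]]).as_matrix();print('yaw x',np.degrees(np.arctan2(M[1,0],M[0,0])),'shift tool',M.T@np.r_[ce-s['tcp_pos'][:2],0.061-s['tcp_pos'][2]])
E
```

```text
red [array([226.1, 170.8])]
green [array([238.1, 148. ])]
blue [array([334.8, 148.7])]
yellow [array([346.8, 171.6])]
axis [0.50220762 0.00356281] [ 2.24973129e-06  6.79909467e-05 -1.47612477e-04  1.72114637e-04] pins [235.50712468 211.80537127 114.41191673  90.6497533 ]
pointer 161.5111624805404
strip [[ 0.48295826  0.01015403]
 [ 0.53079448 -0.00392102]] 163.6043133866434
jaw mid [0.50679765 0.00319555] 0.04482196188569181
[0.49980547 0.00276201 0.23141176] [-2.13169859e-03  1.43574545e-01  9.89637209e-01  7.21321411e-06]
yaw x 163.49040404124977 shift tool [-0.00279488  0.00155229  0.17040058]
```

```bash
python3 -m jog '[[-1,-0.002,0.001,0.03,0],[-1,0,0,0.035,0],[-1,0,0,0.035,0],[-1,0,0,0.03,0],[-1,0,0,0,0]]'
python3 -m jog '[[-1,0,0,0.02,0],[-1,0,0,0.02,0],[-1,0,0,0,0],[-1,0,0,0,0],[-1,0,0,0,0]]'
```

```text
clock: 4.0
tcp_pos: [0.5027, 0.003, 0.1002]
orientation: [-0.002, 0.144, 0.99, -0.0]
wrist_force: [-1.1, 0.2, -0.6]
finger_gap: 0.0855
grip_force: 0.0
clock: 4.42
tcp_pos: [0.506, 0.0025, 0.0652]
orientation: [0.002, 0.144, 0.99, -0.0]
wrist_force: [-0.4, 0.5, 0.8]
finger_gap: 0.0856
grip_force: 0.0
```

```bash
python3 -m jog '[[-1,0.003,0,0.002,0],[-1,0,0,0,0],[-1,0,0,0,0]]'
python3 -m jog '[[-0.2,0,0,0,0],[0.2,0,0,0,0],[0.6,0,0,0,0],[0.6,0,0,0,0],[0.6,0,0,0,0]]' 40
```

```text
clock: 4.67
tcp_pos: [0.501, 0.0037, 0.0613]
orientation: [0.001, 0.143, 0.99, -0.0]
wrist_force: [0.6, -0.0, -1.3]
finger_gap: 0.0852
grip_force: 0.0
clock: 5.08
tcp_pos: [0.5006, 0.0036, 0.0605]
orientation: [0.0, 0.144, 0.99, -0.0]
wrist_force: [-0.7, -0.9, 3.7]
finger_gap: 0.0438
grip_force: 41.7
```

```bash
python3 -m jog '[[0.6,0,0,0,-5],[0.6,0,0,0,-5],[0.6,0,0,0,-5],[0.6,0,0,0,-5],[0.6,0,0,0,-5]]' 60
python3 -m jog '[[0.6,0,0,0,-5],[0.6,0,0,0,-5],[0.6,0,0,0,-5],[0.6,0,0,0,-5],[0.6,0,0,0,-5]]'
python3 -m jog '[[0.6,0,0,0,-5],[0.6,0,0,0,-5],[0.6,0,0,0,-5],[0.6,0,0,0,-5],[0.6,0,0,0,-2]]'
python3 -m jog '[[0.6,0,0,0,0],[0.6,0,0,0,0],[0.6,0,0,0,0]]'
python3 -c "
from h import *
s=env.get_state();print(s['joint_pos'],s['ft_torque']);cam('wrist','w2.png')"
```

```text
clock: 5.5
tcp_pos: [0.5005, 0.003, 0.0605]
orientation: [-0.0, -0.076, 0.997, -0.001]
wrist_force: [-1.5, -3.6, 3.6]
finger_gap: 0.0433
grip_force: 60.6
clock: 5.92
tcp_pos: [0.5007, 0.0025, 0.0605]
orientation: [-0.0, -0.29, 0.957, -0.001]
wrist_force: [-0.6, -5.8, 2.8]
finger_gap: 0.0434
grip_force: 60.5
clock: 6.33
tcp_pos: [0.5011, 0.0021, 0.0605]
orientation: [-0.0, -0.467, 0.884, -0.002]
wrist_force: [-0.2, -6.5, 1.4]
finger_gap: 0.0433
grip_force: 60.5
clock: 6.58
tcp_pos: [0.5011, 0.0021, 0.0605]
orientation: [-0.0, -0.465, 0.885, -0.001]
wrist_force: [-0.6, -7.1, 0.9]
finger_gap: 0.0437
grip_force: 60.5
[-0.15437504  0.30580312 -0.44113733  0.8228368  -0.00296636 -1.12152799] [-0.78341936  0.35690455 -0.02386537]
```

View pics/w2.png

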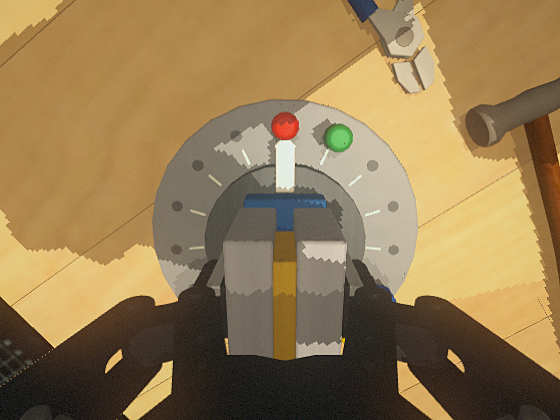

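The pointer (286,165) now lines up with the red pin (285,126), with green one stop away at (339,138). I'll open the fingers and lift off.

```bash
python3 -m jog '[[0.2,0,0,0,0],[-0.3,0,0,0,0],[-1,0,0,0,0],[-1,0,0,0,0],[-1,0,0,0,0]]'
python3 -m jog '[[-1,0,0,0,0],[-1,0,0,-0.02,0],[-1,0,0,-0.03,0],[-1,0,0,-0.04,0],[-1,0,0,-0.04,0]]'
python3 -m jog '[[-1,0,0,-0.03,0],[-1,0,0,0,0],[-1,0,0,0,0],[-1,0,0,0,0]]'
python3 -c "
from h import *
cam('wrist','w3.png')"
```

```text
clock: 7.05
tcp_pos: [0.5005, 0.004, 0.0602]
orientation: [-0.0, -0.466, 0.885, 0.0]
wrist_force: [0.4, 0.2, 0.6]
finger_gap: 0.0853
grip_force: 0.0
clock: 7.47
tcp_pos: [0.4995, 0.0041, 0.1909]
orientation: [-0.001, -0.466, 0.885, 0.001]
wrist_force: [1.3, -0.2, 0.8]
finger_gap: 0.0853
grip_force: 0.0
clock: 7.8
tcp_pos: [0.5003, 0.004, 0.2197]
orientation: [-0.0, -0.466, 0.885, 0.0]
wrist_force: [-0.5, 0.5, -0.1]
finger_gap: 0.0855
grip_force: 0.0
```

View pics/w3.png

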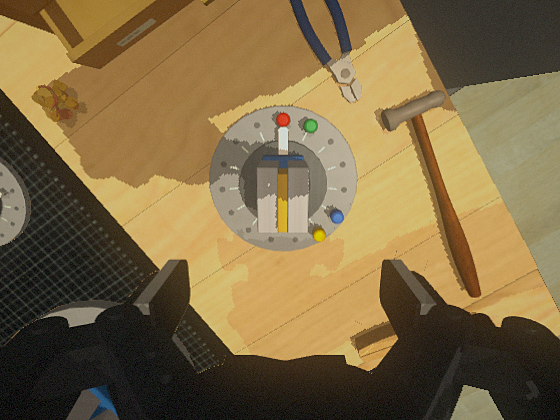

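The gripper is clear of the vise. The pointer (283,138) rests at the red pin (283,119).

```bash
python3 -c "
from workcell import env
print(env.hand_in())"
```

```text
the job is handed in; nothing more can be done
None
```

I turned the middle vise three clicks anticlockwise so its pointer rests at the red pin, let go with the arm clear, and handed the job in at about 8 s; no verdict came back.

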